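# Stamp the form with the green self-inking stamp

### The arm

A 6-joint arm with a two-finger parallel gripper is mounted at the origin on a cart in front of the work surface, level with it; the furniture and walls round the work are solid. World frame = base frame: x ahead of the robot, y to its left, z up, the work surface at z = 0. Lengths are in m, angles in rad, forces in N, time in s.
With the tool pointing down it reaches from about 0.35 to 0.85 m from the base axis. Payload 8.1 kg.
Tool frame: the origin (TCP) lies at the very end of the fingers, on their centre line; the grasp point (between the pads) lies 19 mm behind it; z points along the fingers, y is the direction in which the jaws open and shut (so a half turn about z gives the same grasp; the last joint's range is limited). The gripper opens to 93 mm and grips with 3 to 60 N. Pads are 15 mm wide; open, the fingers measure 128 mm over their backs; the gripper's body (75 mm by 188 mm) begins 65 mm behind the grasp point.
Start: joints at [-1.294, 0.13, 1.488, -0, 1.523, -0.085], TCP at [0.212, -0.561, 0.219] pointing down, gripper open.
Joint ranges: [-2.96, 2.96], [-0.89, 2.26], [0.02, 2.5], [-1.34, 4.48], [0, 2.73], [-2.66, 2.66]. Speed limits (rad/s): [2.39, 2.39, 2.79, 3.14, 3.14, 3.14].

### API

Orientations are given as a rotation vector (axis times angle).
In Python, from plant import read_state, read_camera, close_job gives the robot as it stands.
- The arm moves only by the tool jog_arm, never from a script. Its argument "motion" is one flat list of numbers, 7 for each row, row after row: the opening, from 0 (shut) to 1 (fully open), then the shift along the tool's x, y, z scaled (see below), then the turn, a rotation vector about the tool's x, y, z scaled (see below). A call has 1 to 8 rows; each row is the pose to reach, as a shift and turn from the pose measured when the call began, along the tool's axes at that moment; what a row does not reach only later rows make up. The controller multiplies each number of a shift by 0.5 m and each number of a turn by 90 degrees. A row lasts 1/10 s, in which the tool goes at most 50 mm and 8.59 degrees, less where a joint would pass 70% of its speed; a pose out of reach is approached as far as the arm can. A call with a number of a shift or a turn outside -1 to 1 is refused whole. A call with a gripper value outside its range is refused whole. The fingers move at their own pace and stop on an object; "grip_force" is the grip in N (left out, the last holds). Time passes only in rows, so rows that repeat a pose let the fingers close. It gives the time, the measured TCP pose, the force and the opening at its end, in the units of the state.
- read_state(): the state, without advancing time (a new reading comes with each control period).
- read_camera(name): name is "scene" or "top"; returns a dict with "frame" (480x640x3 uint8, red, green, blue), "vertical_fov" (degrees; the focal length in pixels is half the picture's height over the tangent of half this angle, whatever the lens; pixels are square), "cx", "cy" (the principal point, pixels), "world_from_camera" (4x4, takes a point from camera to world coordinates). Camera axes: x right, y down, z forward; pixel columns grow to the right and rows downward; lengths in m; the calibration is good to about 2 mm. A picture is of the moment at which its call begins. There is no depth.
- close_job(): hands the job in, once; it reports no verdict.
The state is a dict: "t": time; "q": joint angles; "dq": joint speeds; "joint_torque": joint torques, N m; "tool_pos": TCP position; "orientation": TCP orientation; "force": force on the tool from outside, world axes, zero at the start; "wrist_torque": the same for the moment, N m; "opening": finger opening in m.
Only numpy, scipy, OpenCV 4.12 (cv2) and the standard library are available. Lean on these libraries where they do the work, as an engineer would, in place of code of your own. Each camera call takes 0.05 s, during which the arm holds its last target.

### The job

Three self-inking stamps stand ready on the paper form; stamp it with the green one: press its cap gently straight down with the fingertips until it prints, then let it spring back up and draw the hand at least 10 cm clear of it. Do not pick the stamp up, tip it or shift it on the paper, do not touch the red and blue stamps, and leave everything else on the desk where it is.

Things in the scene. Friction and masses are not known exactly. Their poses are not given: they have to be found in the camera images.
- form: white paper form, 110 x 250 mm and 1.5 mm thick, fixed on the leather desk pad, whose top here is at z = 0.004 (so a stamp stands with its foot at z = 0.005 and its cap top at z = 0.093); origin at the centre of its underside, y along its longer side, along which the stamps stand
- green_stamp: self-inking office stamp with a green cap, standing upright and loose on the form: black foot 56 x 42 mm and 6 mm thick, above it the green sprung cap, 52 x 38 mm, whose flat top is 88 mm above the foot's underside; about 0.29 kg in all. Origin: centre of the foot's underside; z up, x along the stamp's longer side. The three stamps stand in a row about 75 mm apart, in any order of colours
- green_top (a point): centre of the flat top of the green cap (raised rest 38 x 26 mm), the place to press; it moves with the cap
- green_cap (a joint): how far the green cap is pressed down (m): 0 up, 0.014 at its hard stop; it prints from 0.010 on; a spring pushes it back up, with 2 N at the top and 6 N at the stop
- red_stamp: self-inking office stamp with a red cap, standing upright and loose on the form: black foot 56 x 42 mm and 6 mm thick, above it the red sprung cap, 52 x 38 mm, whose flat top is 88 mm above the foot's underside; about 0.29 kg in all. Origin: centre of the foot's underside; z up, x along the stamp's longer side. The three stamps stand in a row about 75 mm apart, in any order of colours
- red_top (a point): centre of the flat top of the red cap (raised rest 38 x 26 mm), the place to press; it moves with the cap
- red_cap (a joint): how far the red cap is pressed down (m): 0 up, 0.014 at its hard stop; a spring pushes it back up, with 2 N at the top and 6 N at the stop
- blue_stamp: self-inking office stamp with a blue cap, standing upright and loose on the form: black foot 56 x 42 mm and 6 mm thick, above it the blue sprung cap, 52 x 38 mm, whose flat top is 88 mm above the foot's underside; about 0.29 kg in all. Origin: centre of the foot's underside; z up, x along the stamp's longer side. The three stamps stand in a row about 75 mm apart, in any order of colours
- blue_top (a point): centre of the flat top of the blue cap (raised rest 38 x 26 mm), the place to press; it moves with the cap
- blue_cap (a joint): how far the blue cap is pressed down (m): 0 up, 0.014 at its hard stop; a spring pushes it back up, with 2 N at the top and 6 N at the stop
- mug: white mug, 84 x 123 x 91 mm high, loose, on the robot's side of the form; origin at the centre of its underside; bystander
- stapler: black desk stapler, 36 x 153 x 44 mm high, loose, on the robot's side of the form; origin at the centre of its underside; bystander
- eraser: blue and white eraser, 21 x 52 x 12 mm, loose, beyond the form; origin at the centre of its underside; bystander
- desk_clock: small round brass clock on a walnut foot, 35 x 80 x 87 mm high, loose, beyond the form; origin at the centre of its underside; bystander
Not all that is in view belongs to the job. Of the things like the red_stamp, leave any that is purple; of the rest the smaller one is meant. There is more than one size of the blue_stamp; the job needs the larger.

How it is judged:
On the way, in this order (a step that is already met when the one before it is completed fails the run):
1. the fingertips press the green cap down by at least 10 mm (value of joint green_cap above 0.01 m and contact force between the fingers and green_stamp above 1 N), for 0.1 s.
2. the green cap springs back up (value of joint green_cap below 0.002 m), for 0.1 s.
At the end, for the whole second after the job is handed in: All three caps are up (within 2 mm), the grasp point between the fingers is more than 10 cm from the green cap's top, the green stamp stands upright and at rest within 8 mm of where it started, the red and blue stamps within 5 mm and the bystanders within 10 mm of theirs (value of joint each of green_cap, red_cap, blue_cap below 0.002 m and distance between the grasp point and green_top above 0.1 m and angle between green_stamp's own z axis and vertical below 0.05 rad and linear speed of green_stamp below 0.01 m/s and distance of green_stamp from where it was at the start of the episode below 0.008 m and distance of each of red_stamp, blue_stamp from where it was at the start of the episode below 0.005 m and distance of each of mug, stapler, eraser, desk_clock from where it was at the start of the episode below 0.01 m); the robot touches nothing.
It fails at once if the green stamp is pressed or knocked hard (over 40 N) (contact force between any of the fingers, the arm and green_stamp above 40 N).
It fails at once if the green stamp is lifted, tilted or shifted by more than 8 mm (distance of green_stamp from where it was at the start of the episode above 0.008 m or angle between green_stamp's own z axis and vertical above 0.15 rad).
It fails at once if the red stamp is touched or moved (contact force between any of the fingers, the arm and red_stamp above 0.5 N or distance of red_stamp from where it was at the start of the episode above 0.005 m or value of joint red_cap above 0.003 m).
It fails at once if the blue stamp is touched or moved (contact force between any of the fingers, the arm and blue_stamp above 0.5 N or distance of blue_stamp from where it was at the start of the episode above 0.005 m or value of joint blue_cap above 0.003 m).
It fails at once if a bystander is moved by more than 10 mm (distance of any of mug, stapler, eraser, desk_clock from where it was at the start of the episode above 0.01 m).
It also fails if it takes over 29 s, if anything falls off the work surface, if the arm or the gripper's body presses on something with over 40 N, if the wrist force passes 120 N, or if a joint passes its speed limit or range.

## Working session

There is one attempt and no reset: what is moved stays moved. The work goes in short steps, Python scripts to look and compute and a tool call to move; the robot and the scene stay as the last step left them, time stands still between calls to the robot, and variables do not carry over. Pictures are saved under pics/ and viewed, and the job is handed in when it is done.

Besides the shell and the picture viewer there is one more tool, called by a JSON object that holds its "name" and its "arguments", one argument or row to a line. jog_arm: Moves the arm, as the interface text tells. Its arguments: {"type":"object","properties":{"motion":{"type":"array","items":{"type":"number"}},"grip_force":{"type":"number"}},"required":["motion"]}

```bash
mkdir -p pics; python3 - <<'E'
from plant import *
import cv2,json,pickle
print(read_state())
for n in("scene","top"):
    d=read_camera(n); cv2.imwrite(f"pics/{n}0.png",d["frame"][:,:,::-1]); pickle.dump(d,open(n+"0.pkl","wb"))
    print(n,d["vertical_fov"],d["cx"],d["cy"],d["world_from_camera"], [k for k in d])
E
```

```text
{'t': 0.0, 'q': array([-1.29439747e+00,  1.31159421e-01,  1.48930109e+00, -1.20668497e-05,
        1.52303566e+00, -8.53920368e-02]), 'dq': array([-0.00017065,  0.00018285, -0.00048844,  0.00128017,  0.00046867,
        0.00127507]), 'joint_torque': array([-2.24979274e-03, -5.59838998e+01, -4.91771543e+01,  7.67600024e-02,
        3.59356531e-02, -1.78888122e-04]), 'tool_pos': array([ 0.21222762, -0.5605749 ,  0.21757655]), 'orientation': array([-3.08846828e+00, -5.64865655e-01,  3.03786263e-04]), 'force': array([0.90225483, 0.1073819 , 0.49170335]), 'wrist_torque': array([-0.02413483,  0.02439396, -0.00613313]), 'opening': 0.09297187477841076}
scene 45.46951823631404 316.40015677568294 243.73227321393082 [[-0.57314123 -0.45728097  0.68000239 -0.35258533]
 [-0.81910252  0.34408354 -0.45899628  0.63501657]
 [-0.02408737 -0.82006136 -0.57176846  0.89590261]
 [ 0.          0.          0.          1.        ]] ['frame', 'vertical_fov', 'cx', 'cy', 'world_from_camera']
top 53.561566131499426 318.4789697129528 229.08579898349518 [[ 0.01078295 -0.98426155  0.17638856  0.41477585]
 [-0.99947286 -0.00520684  0.03204504 -0.03025453]
 [-0.03062227 -0.17664112 -0.98379886  1.01794496]
 [ 0.          0.          0.          1.        ]] ['frame', 'vertical_fov', 'cx', 'cy', 'world_from_camera']
```

View pics/scene0.png

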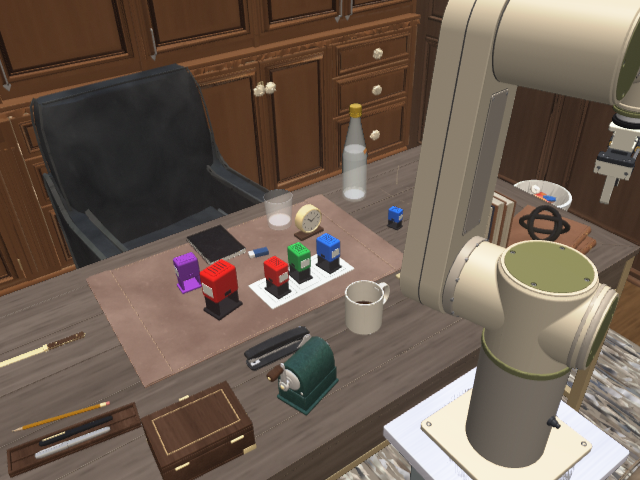

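View pics/top0.png

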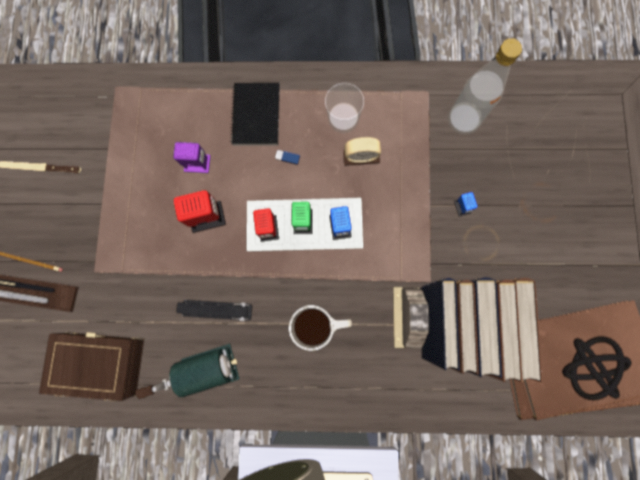

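Candidates, by top-view pixel:
- **Green cap:** only one, at (301,215) (scene view (299,258)), the middle of the row on the form.
- **Red-stamp look-alikes:** small red (264,222) on the form, which is the one meant; large red (196,208); purple (190,157).
- **Blue:** larger blue (341,220) on the form, which is the one meant; small blue (467,203).

Next I'll measure the caps and check a close crop.

```bash
cat > h.py <<'E'
import numpy as np,cv2,pickle
def K(d):
    f=240/np.tan(np.radians(d["vertical_fov"]/2)); return f,d["cx"],d["cy"]
def ray(d,u,v):
    f,cx,cy=K(d);T=d["world_from_camera"];return T[:3,3],T[:3,:3]@np.array([(u-cx)/f,(v-cy)/f,1])
def plane(d,u,v,z):
    o,r=ray(d,u,v);return o+r*(z-o[2])/r[2]
def proj(d,p):
    f,cx,cy=K(d);T=d["world_from_camera"];c=T[:3,:3].T@(np.array(p)-T[:3,3]);return c[0]/c[2]*f+cx,c[1]/c[2]*f+cy
E
python3 - <<'E'
from h import *
D={n:pickle.load(open(n+"0.pkl","rb")) for n in("scene","top")}
for n,b in(("top",(240,190,130,75)),("scene",(255,225,100,80))):
    x,y,w,h=b; c=D[n]["frame"][y:y+h,x:x+w,::-1]
    cv2.imwrite(f"pics/crop_{n}.png",cv2.resize(c,None,fx=6,fy=6,interpolation=cv2.INTER_CUBIC))
d=D["top"]; hsv=cv2.cvtColor(d["frame"],cv2.COLOR_RGB2HSV)
R={"green":((45,100,40),(85,255,255)),"blue":((100,120,60),(125,255,255)),"red":((0,150,60),(8,255,255))}
for k,(lo,hi) in R.items():
    m=cv2.inRange(hsv,lo,hi); m[:190]=0;m[255:]=0;m[:,:245]=0;m[:,365:]=0
    cs=max(cv2.findContours(m,0,2)[0],key=cv2.contourArea)
    r=cv2.minAreaRect(cs);print(k,cv2.contourArea(cs),r,cv2.boundingRect(cs))
    print(" corners@.093",[plane(d,*p,.093)[:2].round(4).tolist() for p in cv2.boxPoints(r)], plane(d,*r[0],.093).round(4))
# form
m=cv2.inRange(hsv,(0,0,170),(180,45,255));m[:190]=0;m[260:]=0;m[:,:235]=0;m[:,375:]=0
cs=np.vstack([c for c in cv2.findContours(m,0,2)[0] if cv2.contourArea(c)>50]);r=cv2.minAreaRect(cs)
print("form",[plane(d,*p,.0055)[:2].round(4).tolist() for p in cv2.boxPoints(r)],plane(d,*r[0],.0055))
E
```

```text
green 415.0 ((301.0, 215.5), (27.0, 18.0), 90.0) (292, 202, 19, 28)
 corners@.093 [[0.6354, 0.0535], [0.6355, 0.0174], [0.5807, 0.0167], [0.5805, 0.0523]] [0.6079 0.035  0.093 ]
blue 414.5 ((340.16998291015625, 220.6899871826172), (26.870058059692383, 18.52619743347168), 81.8698959350586) (331, 207, 20, 29)
 corners@.093 [[0.622, -0.0208], [0.6274, -0.0573], [0.5738, -0.0648], [0.5683, -0.0287]] [ 0.5977 -0.0429  0.093 ]
red 419.0 ((264.21539306640625, 222.72311401367188), (26.791501998901367, 19.101348876953125), 82.87498474121094) (254, 209, 21, 27)
 corners@.093 [[0.6174, 0.1311], [0.6224, 0.0932], [0.5686, 0.0851], [0.5636, 0.1226]] [0.5929 0.108  0.093 ]
form [[0.6614, 0.1655], [0.6685, -0.0917], [0.555, -0.0937], [0.5473, 0.1584]] [0.60750985 0.03416213 0.0055    ]
```

View pics/crop_top.png

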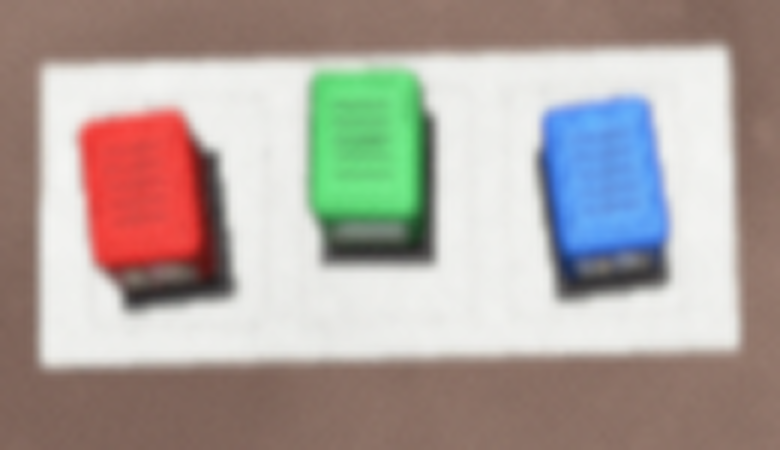

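View pics/crop_scene.png

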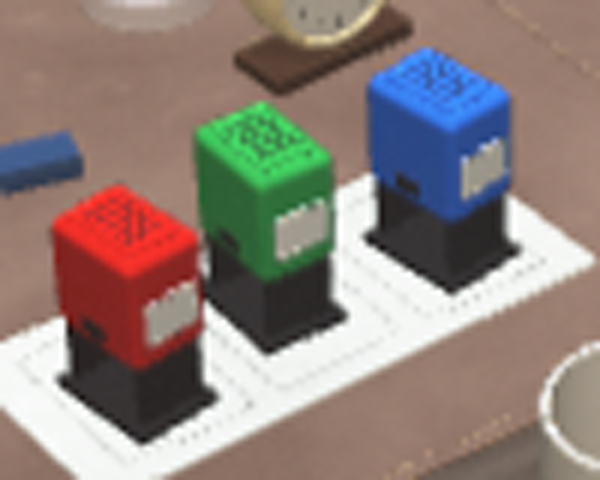

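The top crop shows the green cap's top face centred near pixel (301,214). It is aligned with the image rows, with red and blue clear on either side. I'll cross-check with the scene view (face centre about (298.9,249.3)), and meanwhile lift and shut the fingers so they pass over the books.

```bash
python3 - <<'E'
from h import *
t=pickle.load(open("top0.pkl","rb"));s=pickle.load(open("scene0.pkl","rb"))
print(plane(t,301,213.8,.093),plane(s,298.9,249.3,.093))
for c in((197,138),(262,102),(330,155),(265,190)): print(plane(s,c[0]/6+255,c[1]/6+225,.093))
# books/bottle rough extents
for p in((400,317),(435,285),(440,365),(535,290),(508,50),(465,115)): print(p,plane(t,*p,.0).round(2),plane(t,*p,.2).round(2))
E
```

```text
[0.61134614 0.03502304 0.093     ] [0.60849045 0.03787119 0.093     ]
[0.62923133 0.05640945 0.093     ]
[0.63473547 0.02116124 0.093     ]
[0.58706997 0.01996402 0.093     ]
[0.58290538 0.05407308 0.093     ]
(400, 317) [ 0.41 -0.17  0.  ] [ 0.41 -0.14  0.2 ]
(435, 285) [ 0.48 -0.24  0.  ] [ 0.47 -0.2   0.2 ]
(440, 365) [ 0.31 -0.25  0.  ] [ 0.33 -0.21  0.2 ]
(535, 290) [ 0.47 -0.45  0.  ] [ 0.46 -0.37  0.2 ]
(508, 50) [ 1.02 -0.43  0.  ] [ 0.9  -0.35  0.2 ]
(465, 115) [ 0.86 -0.32  0.  ] [ 0.77 -0.27  0.2 ]
```

{"name": "jog_arm", "arguments": {
  "motion": [0,0,0,-0.1,0,0,0,0,0,0,-0.2,0,0,0,0,0,0,-0.3,0,0,0,0,0,0,-0.4,0,0,0,0,0,0,-0.44,0,0,0,0,0,0,-0.44,0,0,0],
  "grip_force": 20
}}

```text
t: 0.7
tool_pos: [0.2126, -0.5619, 0.4423]
orientation: [3.085, 0.564, 0.001]
force: [0.7, 0.6, 0.2]
opening: 0.0496
```

{"name": "jog_arm", "arguments": {
  "motion": [0,0.07,-0.05,0,0,0,-0.05,0,0.15,-0.11,0,0,0,-0.1,0,0.23,-0.17,0,0,0,-0.15,0,0.31,-0.23,0,0,0,-0.2,0,0.39,-0.29,0,0,0,-0.25,0,0.47,-0.34,0,0,0,-0.3,0,0.53,-0.38,0,0,0,-0.35,0,0.58,-0.42,0,0,0,-0.39]
}}

```text
t: 1.5
tool_pos: [0.4102, -0.2608, 0.4387]
orientation: [2.771, 1.476, -0.004]
force: [-0.5, -0.5, -0.3]
opening: 0.0005
```

```bash
cat >> h.py <<'E'
from scipy.spatial.transform import Rotation as Ro
def delta(target,yaw_y_deg=0):
    from plant import read_state
    s=read_state();R=Ro.from_rotvec(s["orientation"]);d=R.inv().apply(np.array(target)-s["tool_pos"])
    a=np.radians(yaw_y_deg);y=np.array([np.cos(a),np.sin(a),0]);z=np.array([0,0,-1.]);x=np.cross(y,z)
    G=Ro.from_matrix(np.c_[x,y,z]);r=(R.inv()*G).as_rotvec()
    print(s["t"],s["tool_pos"],s["q"].round(3),s["force"].round(2),s["opening"]);print("shift units",(d/0.5).round(4),"turn units",(r/(np.pi/2)).round(4))
E
python3 -c "
from h import *;delta((.610,.0365,.30),1)"
```

```text
1.5 [ 0.41019143 -0.26075627  0.43866907] [-0.669 -0.157  1.375 -0.003  1.922 -0.078] [-0.54 -0.48 -0.28] 0.0004702156306192978
shift units [ 7.172e-01 -4.000e-04  2.751e-01] turn units [ 0.      0.0021 -0.388 ]
```

{"name": "jog_arm", "arguments": {
  "motion": [0,0.09,0,0,0,0,-0.05,0,0.18,0,0,0,0,-0.1,0,0.27,0,0.02,0,0,-0.15,0,0.36,0,0.06,0,0,-0.2,0,0.45,0,0.1,0,0,-0.25,0,0.54,0,0.14,0,0,-0.3,0,0.63,0,0.18,0,0,-0.35,0,0.717,0,0.22,0,0.002,-0.388]
}}

```text
t: 2.3
tool_pos: [0.61, 0.0384, 0.3241]
orientation: [-2.196, -2.243, 0.004]
force: [0.6, -0.1, 0.8]
opening: 0.0006
```

```bash
python3 -c "
from h import *;delta((.610,.0365,.13),1)"
```

```text
2.3 [0.61002655 0.0383784  0.3241254 ] [-0.021  0.146  1.281 -0.     1.718 -0.042] [ 0.56 -0.06  0.77] 0.0006127045684013421
shift units [-0.0037  0.0011  0.3882] turn units [-0.0021  0.0001  0.0023]
```

{"name": "jog_arm", "arguments": {
  "motion": [0,-0.004,0,0.08,-0.002,0,0.002,0,-0.004,0,0.16,-0.002,0,0.002,0,-0.004,0,0.24,-0.002,0,0.002,0,-0.004,0,0.31,-0.002,0,0.002,0,-0.004,0,0.36,-0.002,0,0.002,0,-0.004,0,0.378,-0.002,0,0.002,0,-0.004,0,0.378,-0.002,0,0.002]
}}

```text
t: 3.0
tool_pos: [0.6074, 0.0364, 0.1322]
orientation: [-2.199, -2.238, 0.006]
force: [0.1, -0.3, 0.1]
opening: 0.0008
```

```bash
python3 - <<'E'
from h import *
from plant import *
for n in("scene","top"):
    d=read_camera(n);pickle.dump(d,open(n+"1.pkl","wb"))
    u,v=map(int,proj(d,(.61,.036,.10)));c=d["frame"][v-60:v+40,u-65:u+65,::-1];cv2.imwrite(f"pics/c1_{n}.png",cv2.resize(c,None,fx=6,fy=6,interpolation=2))
    p=read_state()["tool_pos"];print(n,u-65,v-60,proj(d,p))
delta((.610,.0365,.093),1)
E
```

```text
scene 234 186 (np.float64(298.635477480738), np.float64(234.85086126797682))
top 235 153 (np.float64(298.79380361973915), np.float64(209.87054511346307))
3.1 [0.609835   0.03632589 0.13595284] [-0.024  0.21   1.552 -0.     1.379 -0.042] [ 0.75 -0.2   0.34] 0.0003857984109773369
shift units [0.0004 0.0003 0.0859] turn units [0.0005 0.0001 0.0003]
```

View pics/c1_scene.png

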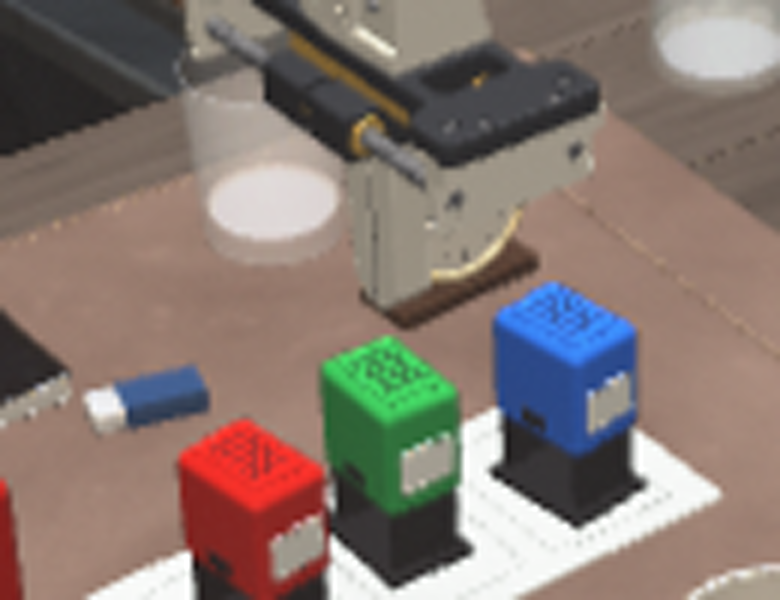

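View pics/c1_top.png

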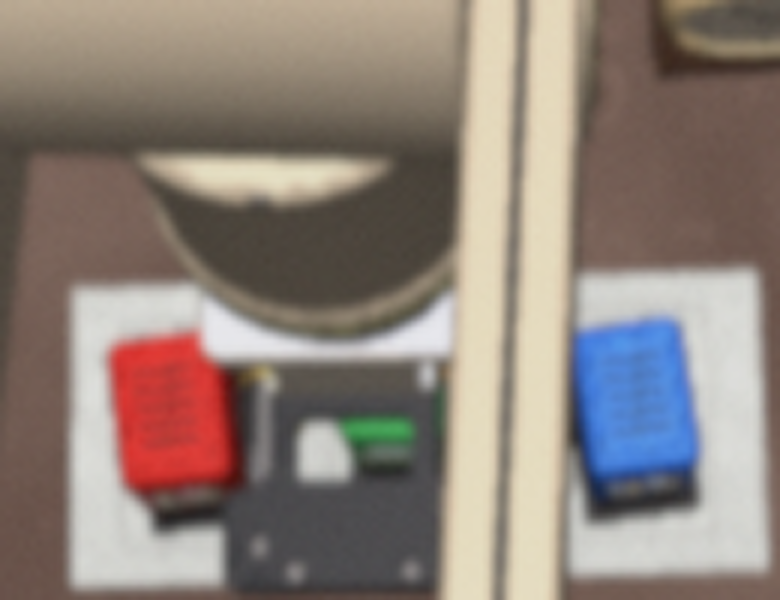

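The scene crop shows the fingertips at about pixel (300,235), right above the green cap and clear of red and blue. The clock is well behind. Descending.

{"name": "jog_arm", "arguments": {
  "motion": [0,0,0,0.03,0,0,0,0,0,0,0.055,0,0,0,0,0,0,0.07,0,0,0,0,0,0,0.074,0,0,0,0,0,0,0.074,0,0,0,0,0,0,0.074,0,0,0]
}}

```text
t: 3.7
tool_pos: [0.6101, 0.0363, 0.0993]
orientation: [2.201, 2.241, 0.001]
force: [-0.7, -0.9, -0.5]
opening: 0.0004
```

```bash
python3 - <<'E'
from h import *
from plant import *
d=read_camera("scene");u,v=235,200
c=d["frame"][v:v+90,u:u+130,::-1];cv2.imwrite("pics/c2.png",cv2.resize(c,None,fx=6,fy=6,interpolation=2))
delta((.610,.0365,.081),1)
E
```

```text
3.75 [0.61028933 0.0363218  0.09953255] [-0.024  0.243  1.583 -0.     1.314 -0.042] [-0.25 -0.71  0.13] 0.0006165302620389798
shift units [ 0.0004 -0.0006  0.0371] turn units [0.001  0.0001 0.0003]
```

View pics/c2.png

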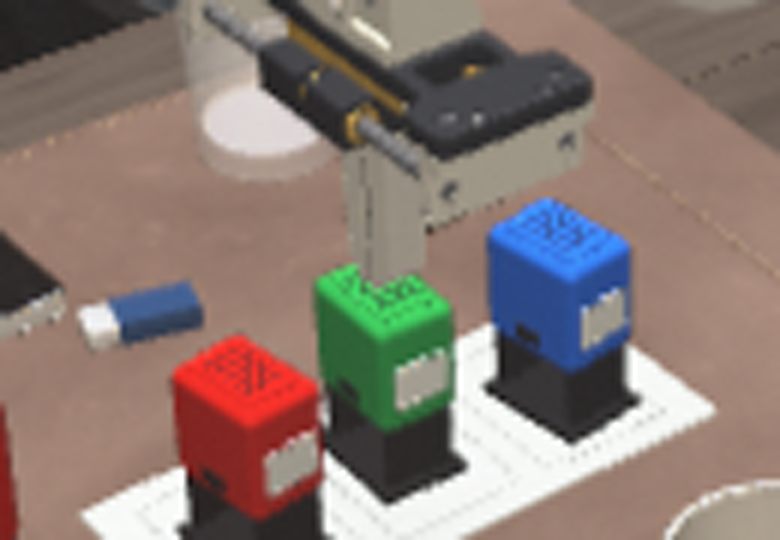

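The tips stand over the middle of the green cap, at about crop (392,280), with a gap of roughly 6 mm. Pressing slowly.

{"name": "jog_arm", "arguments": {
  "motion": [0,0,0,0.006,0,0,0,0,0,0,0.011,0,0,0,0,0,0,0.016,0,0,0,0,0,0,0.021,0,0,0,0,0,0,0.026,0,0,0,0,0,0,0.031,0,0,0,0,0,0,0.031,0,0,0]
}}

```text
t: 4.45
tool_pos: [0.6106, 0.0363, 0.084]
orientation: [2.2, 2.24, 0.002]
force: [0.0, -0.6, 4.3]
opening: 0.0006
```

```bash
python3 -c "
from h import *;delta((.610,.0365,.081),1)"
```

```text
4.45 [0.61056083 0.036335   0.08402528] [-0.024  0.259  1.595 -0.     1.286 -0.042] [ 0.02 -0.63  4.33] 0.0005915708981630245
shift units [ 0.0004 -0.0011  0.006 ] turn units [0.0014 0.0001 0.0003]
```

{"name": "jog_arm", "arguments": {
  "motion": [0,0,0,0.003,0,0,0,0,0,0,0.006,0,0,0,0,0,0,0.007,0,0,0,0,0,0,0.007,0,0,0,0,0,0,0.007,0,0,0]
}}

```text
t: 4.95
tool_pos: [0.6106, 0.0363, 0.0807]
orientation: [2.2, 2.24, 0.002]
force: [-1.2, -0.7, 5.7]
opening: 0.0006
```

```bash
python3 - <<'E'
from h import *
from plant import *
d=read_camera("scene");u,v=235,200
c=d["frame"][v:v+90,u:u+130,::-1];cv2.imwrite("pics/c3.png",cv2.resize(c,None,fx=6,fy=6,interpolation=2))
delta((.610,.0365,.079),1)
E
```

```text
5.0 [0.61064628 0.03631227 0.08066816] [-0.024  0.262  1.597 -0.     1.28  -0.042] [-1.05 -0.07  6.23] 0.0005296820345528691
shift units [ 0.0004 -0.0013  0.0033] turn units [0.0015 0.0001 0.0002]
```

View pics/c3.png

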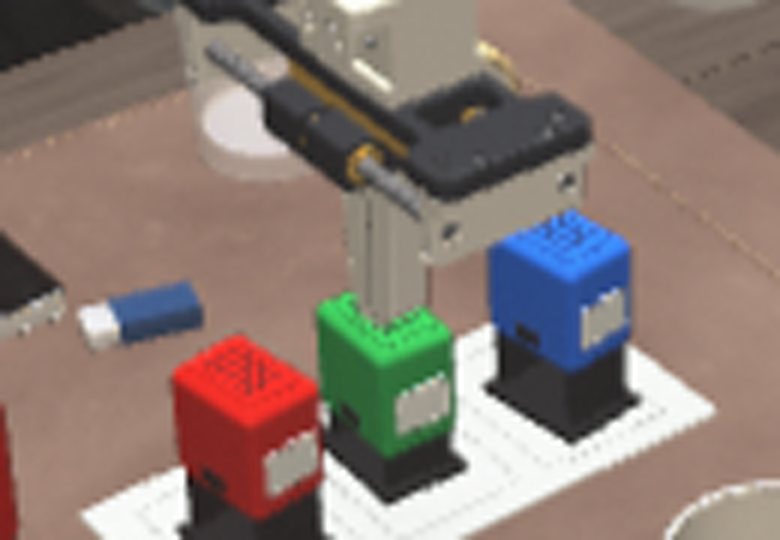

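The cap is visibly down by about 10–12 mm at 6 N, and the foot is unmoved. I'll add 2 mm for margin.

{"name": "jog_arm", "arguments": {
  "motion": [0,0,0,0.002,0,0,0,0,0,0,0.004,0,0,0,0,0,0,0.004,0,0,0,0,0,0,0.004,0,0,0,0,0,0,0.004,0,0,0]
}}

```text
t: 5.5
tool_pos: [0.6107, 0.0363, 0.0795]
orientation: [2.2, 2.24, 0.003]
force: [-4.1, -0.7, 10.9]
opening: 0.0004
```

The force has stepped up to 11 N, so the cap is at its hard stop. Releasing straight up.

{"name": "jog_arm", "arguments": {
  "motion": [0,0,0,-0.006,0,0,0,0,0,0,-0.012,0,0,0,0,0,0,-0.018,0,0,0,0,0,0,-0.026,0,0,0,0,0,0,-0.04,0,0,0,0,0,0,-0.07,0,0,0,0,0,0,-0.12,0,0,0,0,0,0,-0.18,0,0,0]
}}

```text
t: 6.3
tool_pos: [0.6095, 0.0363, 0.1699]
orientation: [2.201, 2.241, 0.0]
force: [0.7, 0.2, 0.5]
opening: 0.0002
```

{"name": "jog_arm", "arguments": {
  "motion": [0,0,0,-0.08,0,0,0,0,0,0,-0.16,0,0,0,0,0,0,-0.24,0,0,0,0,0,0,-0.3,0,0,0,0,0,0,-0.3,0,0,0,0,0,0,-0.3,0,0,0,0,0,0,-0.3,0,0,0]
}}

```text
t: 7.0
tool_pos: [0.6088, 0.0364, 0.3184]
orientation: [-2.201, -2.24, 0.002]
force: [-1.1, -0.4, -0.8]
opening: 0.0004
```

```bash
python3 - <<'E'
from h import *
from plant import *
d=read_camera("scene");u,v=235,200
c=d["frame"][v:v+90,u:u+130,::-1];cv2.imwrite("pics/c4.png",cv2.resize(c,None,fx=6,fy=6,interpolation=2))
o=pickle.load(open("scene0.pkl","rb"))
for k,(lo,hi) in {"green":((45,100,40),(85,255,255)),"blue":((100,120,60),(125,255,255)),"red":((0,150,60),(8,255,255))}.items():
  for f in(o,d):
    m=cv2.inRange(cv2.cvtColor(f["frame"],cv2.COLOR_RGB2HSV),lo,hi);m[:,:262]=0;m[:,345:]=0;m[:225]=0;m[310:]=0
    M=cv2.moments(m,True);print(k,M["m00"],M["m10"]/M["m00"],M["m01"]/M["m00"])
delta((.610,.0365,.3),1)
E
```

```text
green 416.0 297.71634615384613 254.87019230769232
green 417.0 297.69304556354916 254.8800959232614
blue 468.0 324.7371794871795 246.27136752136752
blue 469.0 324.49040511727077 246.27078891257995
red 478.0 274.826359832636 269.40167364016736
red 478.0 274.826359832636 269.40167364016736
7.05 [0.60865869 0.03636316 0.31793629] [-0.024  0.141  1.297 -0.     1.706 -0.042] [ 0.84  0.17 -0.1 ] 0.000538949929043674
shift units [0.0002 0.0028 0.0359] turn units [-0.0019 -0.      0.0002]
```

View pics/c4.png

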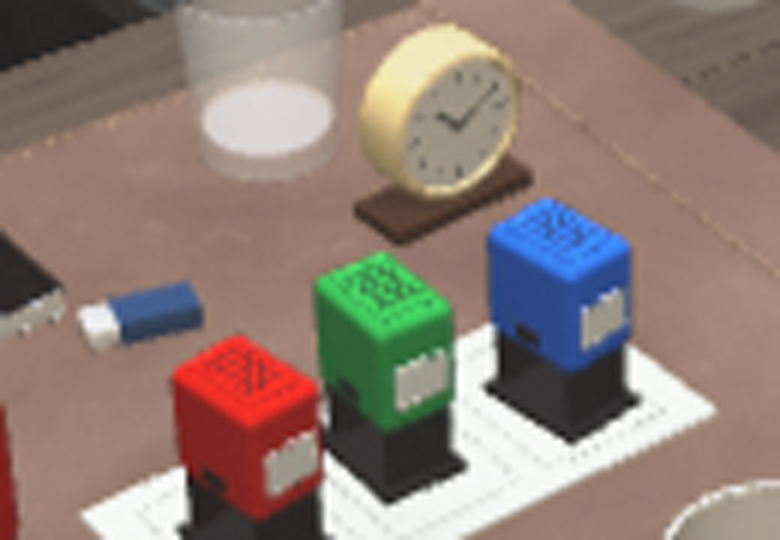

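The green cap is back up with its centroid unchanged (297.7,254.9), the neighbours haven't moved, and the hand is about 22 cm above it. Handing in.

```bash
python3 -c "
from plant import *;print(close_job())"
```

```text
the job is handed in; nothing more can be done
None
```

I stamped the form with the green stamp and handed the job in at about 7 s; the system reports no verdict.

- **Press:** I pressed the green cap straight down with the closed fingertips to its hard stop. Wrist force was about 6 N before the stop and 11 N at it, and I held it there for about 0.3 s. I then let it spring up and raised the hand about 22 cm above the cap.
- **Caps and stamps:** In the last scene picture, the green, red and blue cap centroids match the starting picture to within 0.3 pixel (under 1 mm).
- **Bystanders:** The clock and eraser look undisturbed in the last crop, though I did not measure them. I did not re-check the mug and stapler; the mug was only partly in that crop. The hand's path stayed well clear of both.
- **Force:** The final force reading was back to sensor noise, under 1 N.
- **Disagreement:** The two cameras put the cap centre about 3 mm apart, so I pressed at the average, well inside the cap's raised rest. No check failed.

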